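# Put the washed serving paddle away under the weighted arm

## Task

Take the wooden serving paddle out of the draining stand and put it away in the flat holder: slide it, blade first, under the weighted arm so that it lies flat on top of the paddle already there, fully home against the back stop with its handle sticking out of the mouth above the other handle. Leave the stored paddle in its place under it, let the arm rest on the new one, and do not disturb the other things on the worktop.

Things in the scene. Friction and masses are not known exactly. Their poses are not given: they have to be found in the camera images.
- paddle_center (a point): Centre (half-way along and through) of the loose wooden paddle that starts in the draining stand, 180 mm long, 10 thick, 0.09 kg. x axis from handle to blade, y across, z through the thickness. Blade 56 wide, x = -10 to +90 mm, half-round front edge; handle 24 wide, x = -90 to -10. Both faces alike. It lies on the stand's slope, handle in the socket: draw it along its own +x 85 mm to free it.
- paddle_handle (a point): Point on the axis of that paddle's handle, 60 mm behind its centre (30 mm from the handle's end), half-way through the thickness; same axes.
- stand: Fixed draining stand; origin at the centre of the underside of its 175 x 70 x 8 base, x axis towards its high end. A 30 wide steel rail rises towards +x at 0.35 rad (20 degrees), from z = 26 mm at x = -85 to z = 84 at x = +75. The blade on it overhangs the rail by 13 mm each side; nothing stands beside the blade.
- stand_socket (a point): Centre of the mouth of the stand's closed socket, which boxes in the lowest 77 mm of the rail (42 wide outside, 31 x 16 inside, closed at the low end) and encloses all but 5 mm of the handle; only the blade can be gripped there.
- holder_mouth (a point): Middle of the holder's mouth, on its floor (holder x = -60). Guide flaps flare out from it to x = -75, 36 high.
- holder_stop (a point): Foot of the holder's back stop face (holder x = +50), on the floor; its top is 28 above the worktop. A paddle fully home has its front edge against it, so its centre at holder x = -40, y = 0 and its handle projecting from x = -50 to -130; centre 11 above the worktop for the first paddle, 21 for one lying on it.
- holder: Fixed flat wooden holder; origin at the centre of its underside, z up, +x the direction in which paddles are pushed in. Floor 6 above the worktop; side walls 64 apart inside, 6 thick, 40 high, x = -60 to +82: they leave no room for fingers beside a blade.
- press_arm (a joint): Angle (rad) of the weighted steel arm (0.3 kg, hidden mass within 0.8 to 1.3 times) hinged across the back of the holder at x = +72, 32 above the worktop, swinging up towards 0.6; it has no catch and falls shut by its weight. 0: its foot rests on one paddle; about 0.11: on two.
- press_foot (a point): Underside of the arm's foot, a 12 mm round bar across the holder, 92 mm in front of the hinge (at the start holder x = -20, 16 above the worktop). From it a 50 wide plate slopes forward and up at 25 degrees to a lip at x = -58, 33 high: a paddle on the stored one, pushed in, runs under it and lifts the arm with 3 to 10 N. Arm's top under 75 high.
- stored_paddle_center (a point): Centre of the like paddle already in the holder: loose, blade under the arm, against the back stop, handle out at the mouth, top face 16 above the worktop; same axes as the other paddle.
- paddle: The loose paddle again; origin at the centre of its length on its underside (5 mm below its centre).
- lemon: Bystander: lemon, 83 x 58 x 58, origin under its centre.
- apple: Bystander: apple, 77 across, origin under its centre.
- tape_roll: Bystander: roll of tape lying flat, 98 across, 25 high, origin under its centre.
- salt_shaker: Bystander: salt shaker, 44 across, 90 high, origin under its centre.
- pepper_mill: Bystander: wooden pepper mill, 58 across, 170 high, origin under its centre.
- honey_jar: Bystander: honey jar, 65 across, 86 high, origin under its centre.
Not all that is in view belongs to the job. Leave any grey look-alike of the paddle alone.

How it is judged (in metres and radians):
At the end, for the whole second after the job is handed in: The paddle lies flat (within 0.09 rad) on the stored one under the arm, blade in and handle out, its front edge within 7 mm of the back stop; the arm rests on it (joint 0.08 to 0.15), the stored paddle is still below within 10 mm of home, and all is at rest (x of paddle_center in the frame of holder between -0.047 and -0.034 m and y of paddle_center in the frame of holder between -0.008 and 0.008 m and z of paddle_center in the frame of holder between 0.017 and 0.0255 m and x of paddle_handle in the frame of holder below -0.08 m and angle between the z axis of paddle_center and the z axis of holder, either way round below 0.09 rad and value of joint press_arm between 0.08 and 0.15 rad and x of stored_paddle_center in the frame of holder between -0.05 and -0.034 m and z of stored_paddle_center in the frame of holder between 0.008 and 0.0135 m and linear speed of paddle below 0.02 m/s); the robot touches nothing.
It fails at once if a bystander is moved more than 30 mm (distance of any of lemon, apple, tape_roll, salt_shaker, pepper_mill, honey_jar from where it was at the start of the episode above 0.03 m).
It also fails if it takes over 56 s, if anything falls off the work surface, if the arm or the gripper's body presses on something with over 40 N, if the wrist force passes 120 N, or if a joint passes its speed limit or range.

## Robot

A 6-joint arm with a two-finger parallel gripper is mounted at the origin on the work surface; the furniture and walls round the work are solid. World frame = base frame: x ahead of the robot, y to its left, z up, the work surface at z = 0. Lengths are in mm, angles in degrees, forces in N, time in s.
With the tool pointing down it reaches from about 300 to 825 mm from the base axis. Payload 5.4 kg.
Tool frame: the origin (TCP) lies at the very end of the fingers, on their centre line; the grasp point (between the pads) lies 19 mm behind it (r.tcp_to_grasp is the distance from the TCP to the grasp point, in mm); z points along the fingers, y is the line along which they close (so a half turn about z gives the same grasp; the last joint's range is limited). The gripper opens to 92 mm and grips with 3 to 60 N. Pads are 20 mm wide; open, the fingers measure 128 mm over their backs; the gripper's body (75 mm by 189 mm) begins 69 mm behind the grasp point.
Start: joints at [-85.778, 9.076, 91.501, -0, 79.423, -12.038], TCP at [160.98, -551.989, 214.601] pointing down, gripper open.
Joint ranges: [-166.64, 166.64], [-54.1, 131.32], [10.49, 154.53], [-73.88, 253.88], [9.74, 151.15], [-171.62, 171.62]. Speed limits (degrees/s): [147.25, 147.25, 180, 180, 180, 180].

## Interface

Orientations are given as a 3x3 rotation matrix whose columns are the frame's x, y, z axes.
In Python, from rig import r gives the robot as it stands. The module is installed in compiled form; this text tells all that it offers.
- The arm moves only by the tool arm_command, never from a script. Its arguments are lists of equal length, an entry for each row: "travel": the shift along the tool's x, y, z in units of 50 mm (1.0 is 50 mm), a list of three; "turn": the turn about the tool's z in degrees; "jaw": the opening in per cent of the stroke, from 0 (shut) to 100 (fully open). A call has 1 to 10 rows; each row shifts and turns the commanded pose from where the row before left it, along the tool's axes as they then stand; what a row does not reach is not made up. A row lasts 1/8 s, in which the tool goes at most 62.5 mm and 10.7 degrees, less where a joint would pass 70% of its speed; a pose out of reach is approached as far as the arm can. A call is refused whole if a number of a shift passes 1 or a number of a turn 10.7, either way. A call with a gripper value outside its range is refused whole. The fingers move at their own pace and stop on an object; "squeeze" is the grip in N (left out, the last holds). Time passes only in rows, so rows that do not move let the fingers close. It gives the time, the measured TCP pose, the force, the opening and the grip force at its end, in the units of the state.
- r.get_obs(): the state, without advancing time (a new reading comes with each control period).
- r.read_camera(name): name is "scene" or "top"; returns the picture (480x640x3 uint8, red, green, blue); there is no depth.
- r.camera_model(name): a dict with "vfov" (degrees; the focal length in pixels is half the picture's height over the tangent of half this angle, whatever the lens; pixels are square), "cx", "cy" (the principal point, pixels), "cam_to_world" (4x4, takes a point from camera to world coordinates). Camera axes: x right, y down, z forward; pixel columns grow to the right and rows downward; lengths in mm; the calibration is good to about 2 mm. A picture is of the moment at which its call begins. camera_model takes no time and is no camera call.
- r.close_job(): hands the job in; it is judged then, once.
The state is a dict: "clock": time; "qpos": joint angles; "joint_vel": joint speeds; "tau": joint torques, N m; "tcp_pos": TCP position; "eef_rot": TCP orientation; "contact_force": force on the tool from outside, world axes, zero at the start; "ft_torque": the same for the moment, N m; "gripper_width": finger opening in mm; "finger_force": force on a finger pad.
Only numpy, scipy, OpenCV 4.12 (cv2) and the standard library are available. Lean on these libraries where they do the work, as an engineer would, in place of code of your own. Each camera call takes 0.05 s, during which the arm holds its last target. There are 200 camera calls.

## Working session

There is one attempt and no reset: what is moved stays moved. The work goes in short steps, Python scripts to look and compute and a tool call to move; the robot and the scene stay as the last step left them, time stands still between calls to the robot, and variables do not carry over. Pictures are saved under pics/ and viewed, at most 10 in all, crops included, and the job is handed in when it is done.

Besides the shell and the picture viewer there is one more tool, called after "Emit:" as name([rows], argument=value, ...), one row to a line, values as JSON. arm_command: Moves the arm, as the interface text tells. Its arguments: {"type":"object","properties":{"travel":{"type":"array"},"turn":{"type":"array"},"jaw":{"type":"array"},"squeeze":{"type":"number"}},"required":["travel","turn","jaw"]}

```bash
mkdir -p pics
python3 - <<'E'
from rig import r
import cv2
for n in("scene","top"):
    im=r.read_camera(n); cv2.imwrite(f"pics/{n}0.png",im[:,:,::-1]); m=r.camera_model(n); print(n,m)
o=r.get_obs(); print(o['clock'],o['tcp_pos'],o['eef_rot'],o['gripper_width'])
E
```

```text
scene {'vfov': 54.71226158647078, 'cx': 318.9138098317123, 'cy': 241.2364571136504, 'cam_to_world': array([[-1.71882353e-01,  8.24065740e-01, -5.39788952e-01,
         1.16752250e+03],
       [ 9.85117459e-01,  1.43903657e-01, -9.39964279e-02,
         6.84803582e+01],
       [ 2.18368584e-04, -5.47911849e-01, -8.36536047e-01,
         1.12450991e+03],
       [ 0.00000000e+00,  0.00000000e+00,  0.00000000e+00,
         1.00000000e+00]])}
top {'vfov': 53.661712899606044, 'cx': 320.6445031176765, 'cy': 242.37575200144244, 'cam_to_world': array([[-7.52553035e-03, -9.97917663e-01,  6.40601600e-02,
         4.13689392e+02],
       [-9.99676031e-01,  5.95016778e-03, -2.47472812e-02,
        -4.50161933e+01],
       [ 2.43145803e-02, -6.42256429e-02, -9.97639147e-01,
         1.40386555e+03],
       [ 0.00000000e+00,  0.00000000e+00,  0.00000000e+00,
         1.00000000e+00]])}
0.1 [ 160.9321585  -551.42320264  213.7018002 ] [[ 9.60006228e-01  2.79978610e-01 -1.43274420e-04]
 [ 2.79978438e-01 -9.60004761e-01  1.71243187e-03]
 [ 3.41900170e-04 -1.68405901e-03 -9.99998524e-01]] 92.00952155646692
```

View pics/scene0.png

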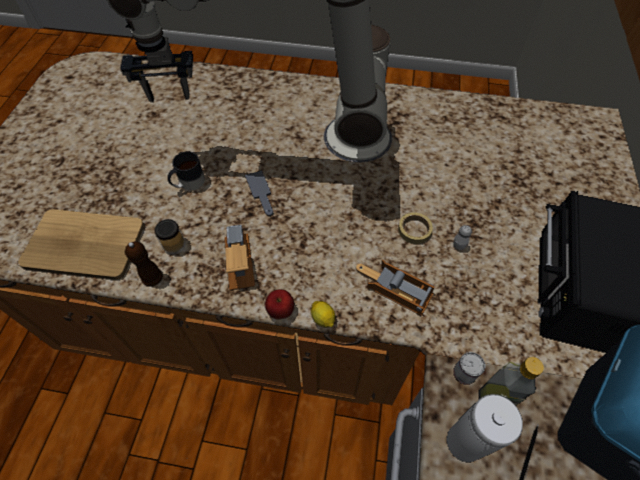

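View pics/top0.png

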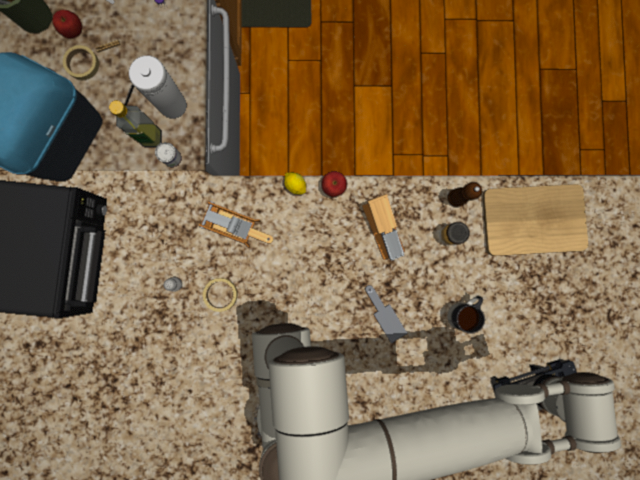

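The scene view shows the stand with the paddle at about (238,258) and the holder at about (400,285). In the top view the stand is at (385,228) and the holder at (237,225), with its handle pointing right to (270,240). The grey look-alike paddle is at (385,312). Next I'll zoom in on both.

Run:
```python
import cv2,numpy as np
a=cv2.imread("pics/top0.png");s=cv2.imread("pics/scene0.png")
f=lambda i,x,y:cv2.resize(i[y:y+75,x:x+100],(400,300),interpolation=cv2.INTER_CUBIC)
cv2.imwrite("pics/z.png",np.vstack([np.hstack([f(a,190,190),f(a,335,185)]),np.hstack([f(s,345,245),f(s,190,218)])]))
```

```text
(no output)
```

View pics/z.png

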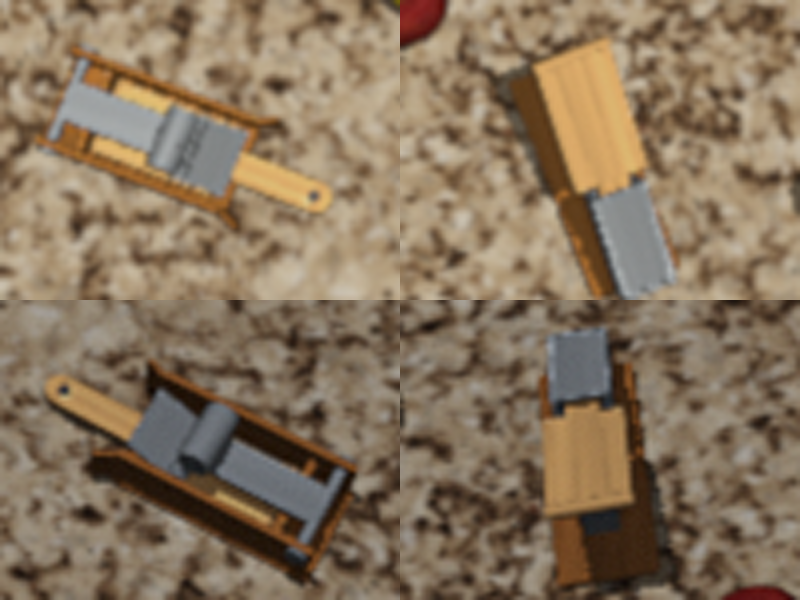

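The zoomed views show the blade corners on the stand and the holder's wall corners clearly. Next I'll cast rays from these picks and check them against the given sizes.

```bash
cat > h.py <<'E'
import numpy as np
from rig import r
M={n:r.camera_model(n) for n in("top","scene")}
def ray(n,u,v):
    m=M[n];f=240/np.tan(np.radians(m['vfov']/2));T=m['cam_to_world']
    return T[:3,3],T[:3,:3]@np.array([(u-m['cx'])/f,(v-m['cy'])/f,1])
def onz(n,u,v,z):
    p,d=ray(n,u,v);return p+d*(z-p[2])/d[2]
def tri(a,b):
    (p,d),(q,e)=ray("top",*a),ray("scene",*b)
    s=np.linalg.lstsq(np.c_[d,-e],q-p,rcond=None)[0];x,y=p+d*s[0],q+e*s[1]
    return (x+y)/2,np.linalg.norm(x-y)
def norm(a):return np.degrees(np.arctan2(a[1],a[0]))
E
python3 - <<'E'
from h import *
np.set_printoptions(precision=1,suppress=True)
P1=lambda u,v:(190+u/4-.375,190+v/4-.375)
P2=lambda u,v:(335+(u-400)/4-.375,185+v/4-.375)
P3=lambda u,v:(345+u/4-.375,245+(v-300)/4-.375)
P4=lambda u,v:(190+(u-400)/4-.375,218+(v-300)/4-.375)
T=[(537,66),(610,42),(578,193),(648,172)]
S=[(632,500),(548,514),(625,403),(543,416)]
Q=[tri(P2(*a),P4(*b)) for a,b in zip(T,S)]
for q in Q:print("blade",*q)
G=[onz("top",*P2(*a),z) for a,z in zip(T,(97.7,97.7,63.5,63.5))]
print(np.array(G)); f=(G[0]+G[1])/2;b=(G[2]+G[3])/2
print("front",f,"back",b,"yaw",norm(f-b),np.linalg.norm(f-b),[np.linalg.norm(G[0]-G[1]),np.linalg.norm(G[2]-G[3])])
# stand bottom of socket (steel) low end corners
print("socket low",[onz("top",*P2(*a),45) for a in((625,298),(675,284))])
# holder: top view, walls z=40, outer corners
H=[onz("top",*P1(*a),40) for a in((75,48),(38,142),(258,118),(222,210))]
print(np.array(H)); bk=(H[0]+H[1])/2;mo=(H[2]+H[3])/2
print("back",bk,"mouth",mo,"yaw",norm(bk-mo),np.linalg.norm(bk-mo))
print("hole top",onz("top",*P1(314,195),16),"scene",onz("scene",*P3(62,389),16),"end",onz("top",*P1(331,201),16),onz("scene",*P3(46,383),16))
print("handle at lip",onz("top",*P1(240,173),16),onz("scene",*P3(134,425),16))
print("foot tri",tri(P1(168,138),P3(210,440)))
W=[onz("scene",*P3(*a),40) for a in((150,362),(355,468),(92,458),(310,577))]
print(np.array(W))
E
```

```text
blade [ 612.6 -213.4   92.4] 0.495998013823997
blade [ 629.9 -265.2   88.5] 0.19203987550222304
blade [ 525.7 -244.6   66.3] 0.43959735908580977
blade [ 541.3 -297.4   59.6] 3.284565394309996
[[ 611.7 -212.5   97.7]
 [ 628.4 -263.7   97.7]
 [ 525.8 -244.8   63.5]
 [ 540.6 -295.1   63.5]]
front [ 620.1 -238.1   97.7] back [ 533.2 -269.9   63.5] yaw 20.12804991381436 98.63849553480307 [np.float64(53.87503415187261), np.float64(52.35812476330281)]
socket low [array([ 451.5, -280.3,   45. ]), array([ 461.3, -316.6,   45. ])]
[[620.8 243.8  40. ]
 [553.  269.6  40. ]
 [569.5 112.3  40. ]
 [503.3 138.   40. ]]
back [586.9 256.7  40. ] mouth [536.4 125.1  40. ] yaw 69.00500383728071 140.91692671483239
hole top [515.5  74.2  16. ] scene [515.9  70.4  16. ] end [511.   61.8  16. ] [513.1  58.9  16. ]
handle at lip [531.9 128.1  16. ] [535.6 122.2  16. ]
foot tri (array([554.9, 173.5,  46.1]), np.float64(4.558952327957115))
[[498.7 126.7  40. ]
 [556.4 267.3  40. ]
 [578.7  96.3  40. ]
 [639.6 242.2  40. ]]
```

Emit:
arm_command([
  [0,0,0],
  [0.68,-0.196,0],
  [0.68,-0.196,0],
  [0.68,-0.196,0],
  [0.68,-0.196,0],
  [0.68,-0.196,0],
  [0.68,-0.196,0],
  [0.68,-0.196,0],
  [0.68,-0.196,0],
  [0.68,-0.196,0],
], turn=[-3.8,0,0,0,0,0,0,0,0,0], jaw=[100,100,100,100,100,100,100,100,100,100], squeeze=30)

```text
clock: 1.35
tcp_pos: [418.8, -363.1, 214.1]
eef_rot: [[0.939, 0.343, -0.001], [0.343, -0.939, 0.001], [-0.0, -0.001, -1.0]]
contact_force: [0.8, -0.4, 0.8]
gripper_width: 91.7
finger_force: 0.0
```

Emit:
arm_command([
  [0.68,-0.196,0],
  [0.68,-0.196,0],
  [0.68,-0.196,0],
  [0.68,-0.196,0],
  [0.68,-0.196,0],
  [0,0,0.5],
  [0,0,0.5],
  [0,0,0.4],
  [0,0,0],
  [0,0,0],
], turn=[0,0,0,0,0,0,0,0,0,0], jaw=[100,100,100,100,100,100,100,100,100,100])

```text
clock: 2.6
tcp_pos: [561.5, -260.3, 145.5]
eef_rot: [[0.939, 0.343, 0.001], [0.343, -0.939, -0.001], [0.001, 0.001, -1.0]]
contact_force: [1.0, 0.1, -1.4]
gripper_width: 92.1
finger_force: 0.0
```

Run:
```python
from h import *
import cv2
a=r.read_camera("top")[:,:,::-1];s=r.read_camera("scene")[:,:,::-1]
f=lambda i,x,y:cv2.resize(i[y:y+100,x:x+100],(400,400),interpolation=cv2.INTER_CUBIC)
cv2.imwrite("pics/g1.png",np.hstack([f(a,335,170),f(s,190,190)]))
o=r.get_obs();print(o['clock'],o['tcp_pos'],o['eef_rot'][:,0],o['contact_force'],o['qpos'])
```

```text
2.7 [ 561.73747142 -260.48410816  146.08076014] [0.93938618 0.34285807 0.00139647] [-0.61250214 -0.59696617  0.7104324 ] [-3.60430116e+01  1.86535668e+01  8.80948626e+01  1.84494762e-04
  7.31083998e+01  3.39058981e+01]
```

View pics/g1.png

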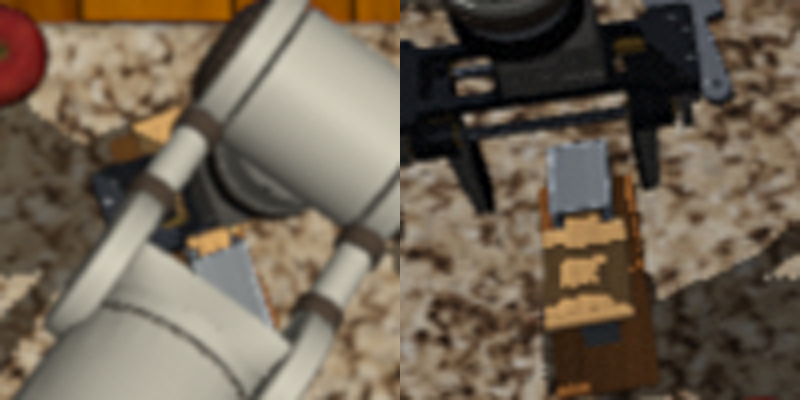

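The view shows the open fingers straddling the blade line, with their tips at crop pixels (487,210) and (648,185) either side of the blade. I'll descend and grip.

Emit:
arm_command([
  [0,0,0.4],
  [0,0,0.4],
  [0,0,0.4],
  [0,0,0.4],
  [0,0,0.14],
  [0,0,0],
  [0,0,0],
  [0,0,0],
  [0,0,0],
  [0,0,0],
], turn=[0,0,0,0,0,0,0,0,0,0], jaw=[100,100,100,100,100,100,60,50,40,40], squeeze=25)

```text
clock: 3.95
tcp_pos: [561.2, -260.0, 57.9]
eef_rot: [[0.939, 0.343, 0.0], [0.343, -0.939, -0.0], [0.0, 0.001, -1.0]]
contact_force: [-1.3, 0.2, 0.7]
gripper_width: 55.9
finger_force: 24.9
```

Emit:
arm_command([
  [0,0,0],
  [0,0,0],
], turn=[0,0], jaw=[40,40])

```text
clock: 4.2
tcp_pos: [561.2, -260.0, 57.9]
eef_rot: [[0.939, 0.343, 0.0], [0.343, -0.939, -0.0], [0.0, 0.0, -1.0]]
contact_force: [-1.2, -0.7, 2.2]
gripper_width: 56.1
finger_force: 24.9
```

Emit:
arm_command([
  [0.1,0,-0.0364],
  [0.2,0,-0.0728],
  [0.2,0,-0.0728],
  [0.2,0,-0.0728],
  [0.2,0,-0.0728],
  [0.2,0,-0.0728],
  [0.2,0,-0.0728],
  [0.2,0,-0.0728],
  [0.2,0,-0.0728],
  [0,0,0],
], turn=[0,0,0,0,0,0,0,0,0,0], jaw=[40,40,40,40,40,40,40,40,40,40])

```text
clock: 5.45
tcp_pos: [642.7, -230.0, 89.3]
eef_rot: [[0.939, 0.344, 0.003], [0.344, -0.939, 0.0], [0.003, 0.001, -1.0]]
contact_force: [1.1, 0.0, 4.5]
gripper_width: 55.9
finger_force: 24.9
```

Emit:
arm_command([
  [0.2,0,-0.0728],
  [0.1,0,-0.3],
  [0,0,-0.5],
  [0,0,-0.5],
  [0,0,0],
  [0,0,0],
], turn=[0,0,0,0,0,0], jaw=[40,40,40,40,40,40])

```text
clock: 6.2
tcp_pos: [654.7, -225.1, 156.2]
eef_rot: [[0.939, 0.343, -0.001], [0.343, -0.939, 0.001], [-0.001, -0.001, -1.0]]
contact_force: [-1.2, -0.9, -1.6]
gripper_width: 55.6
finger_force: 24.9
```

Run:
```python
from h import *
import cv2
s=r.read_camera("scene")[:,:,::-1]
cv2.imwrite("pics/g2.png",cv2.resize(s[140:340,120:380],(780,600),interpolation=cv2.INTER_CUBIC))
o=r.get_obs();print(o['clock'],o['tcp_pos'],o['contact_force'],o['qpos'],o['gripper_width'])
for n,u,v,z in(("lemon",295,183,30),("apple",334,183,38),("tape",220,293,12),("salt",173,284,45),("hand",385,312,0),("honey",455,232,43)):print(n,onz("top",u,v,z).round())
```

```text
6.25 [ 654.34460363 -224.95217911  155.51620287] [ 0.00742565 -0.94865142 -1.77808632] [-2.89594612e+01  2.87701754e+01  7.36783786e+01  1.87224698e-02
  7.76905008e+01  4.09744849e+01] 55.682335848531444
lemon [676.  -5.  30.]
apple [ 674. -119.   38.]
tape [357. 214.  12.]
salt [385. 341.  45.]
hand [ 297. -268.    0.]
honey [ 529. -469.   43.]
```

View pics/g2.png

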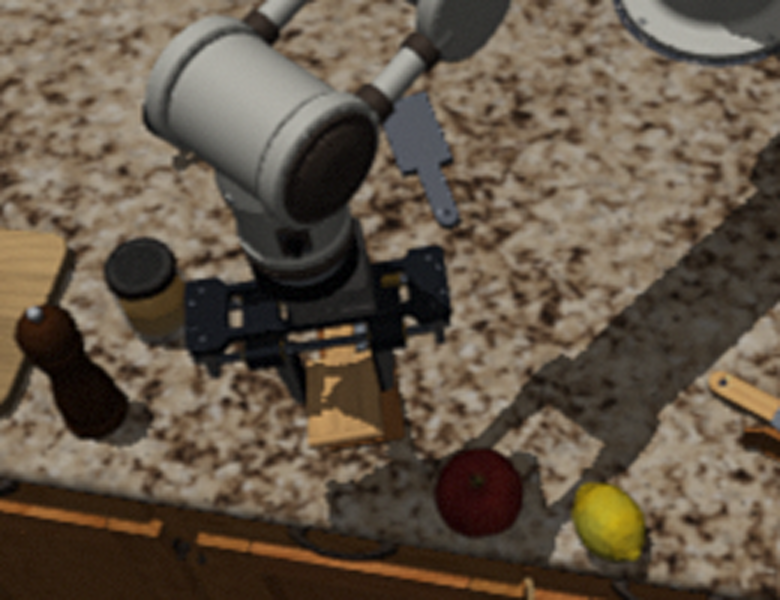

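The picture shows the paddle held clear of the stand, with the blade pointing at the viewer around crop (345,400) and everything else undisturbed. I'll carry it to the free area in front of the holder to lay it flat for regripping.

Emit:
arm_command([
  [-0.249,-0.431,0],
  [-0.249,-0.431,0],
  [-0.249,-0.431,0],
  [-0.249,-0.431,0],
  [-0.249,-0.431,0],
  [-0.249,-0.431,0],
  [-0.249,-0.431,0],
  [-0.249,-0.431,0],
  [-0.249,-0.431,0],
  [-0.249,-0.431,0],
], turn=[0,0,0,0,0,0,0,0,0,0], jaw=[40,40,40,40,40,40,40,40,40,40])

```text
clock: 7.5
tcp_pos: [462.7, -64.9, 155.9]
eef_rot: [[0.939, 0.343, -0.002], [0.343, -0.939, 0.001], [-0.001, -0.002, -1.0]]
contact_force: [0.1, 0.2, -1.7]
gripper_width: 55.8
finger_force: 24.9
```

Emit:
arm_command([
  [0,0,0],
  [0,0,0],
  [0,0,0],
  [0,0,0],
  [0,0,0],
  [0,0,0],
  [0,0,0.5],
  [0,0,0.6],
  [0,0,0.5],
  [0,0,0.4],
], turn=[-8,-8,-8,-8,-8,-8.5,0,0,0,0], jaw=[40,40,40,40,40,40,40,40,40,40])

```text
clock: 8.75
tcp_pos: [462.7, -65.1, 54.9]
eef_rot: [[0.366, 0.931, -0.003], [0.931, -0.366, 0.001], [0.0, -0.003, -1.0]]
contact_force: [-0.7, -0.0, -0.9]
gripper_width: 55.9
finger_force: 24.9
```

Emit:
arm_command([
  [0,0,0],
  [0,0,0],
  [0,0,0.1],
  [0,0,0.1],
  [0,0,0.1],
  [0,0,0.1],
  [0,0,0.1],
  [0,0,0],
], turn=[0,0,0,0,0,0,0,0], jaw=[40,40,40,40,40,40,40,40], squeeze=6)

```text
clock: 9.75
tcp_pos: [463.7, -65.6, 31.6]
eef_rot: [[0.365, 0.931, -0.001], [0.931, -0.365, 0.0], [0.0, -0.001, -1.0]]
contact_force: [-0.7, -0.2, -1.1]
gripper_width: 55.8
finger_force: 6.0
```

Emit:
arm_command([
  [0,0,0.1],
  [0,0,0.1],
  [0,0,0.1],
  [0,0,0.1],
  [0,0,0.1],
  [0,0,0.06],
  [0,0,0],
  [0,0,0],
], turn=[0,0,0,0,0,0,0,0], jaw=[40,40,40,40,40,40,40,40])

```text
clock: 10.75
tcp_pos: [464.1, -65.8, 4.2]
eef_rot: [[0.366, 0.931, 0.0], [0.931, -0.366, 0.0], [0.0, 0.0, -1.0]]
contact_force: [0.1, 0.2, -1.4]
gripper_width: 56.1
finger_force: 6.0
```

Emit:
arm_command([
  [0,0,0],
  [0,0,0],
  [0,0,0],
  [0,0,-0.5],
  [0,0,-0.5],
  [-0.4,0,-0.5],
  [-0.4,0,-0.5],
  [-0.4,0,0],
  [-0.4,0,0],
  [0,0,0],
], turn=[0,0,0,0,0,0,0,0,0,0], jaw=[75,80,80,80,80,80,80,80,80,80])

```text
clock: 12.0
tcp_pos: [434.7, -141.0, 104.3]
eef_rot: [[0.367, 0.93, 0.0], [0.93, -0.367, -0.0], [-0.0, 0.0, -1.0]]
contact_force: [-0.2, 0.1, -0.1]
gripper_width: 73.7
finger_force: 0.0
```

Run:
```python
from h import *
import cv2
a=r.read_camera("top")[:,:,::-1];s=r.read_camera("scene")[:,:,::-1]
cv2.imwrite("pics/s3.png",s);cv2.imwrite("pics/t3.png",a)
cv2.imwrite("pics/g3.png",np.hstack([cv2.resize(s[150:300,250:400],(400,400),interpolation=cv2.INTER_CUBIC),cv2.resize(a[180:330,260:410],(400,400),interpolation=cv2.INTER_CUBIC)]))
```

```text
(no output)
```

View pics/g3.png

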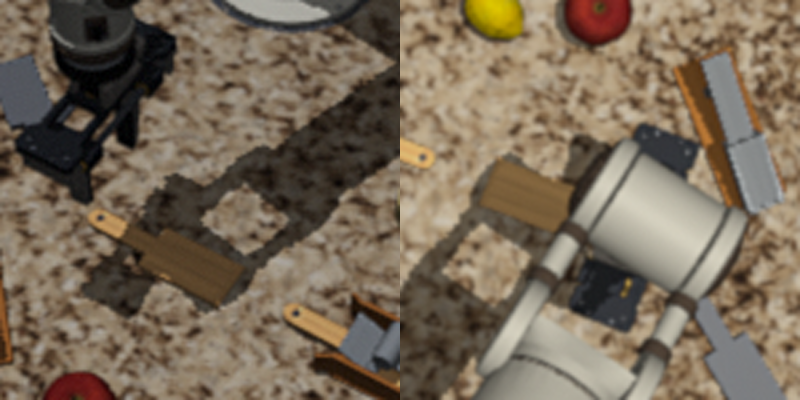

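The paddle lies flat on the worktop, handle end at crop (92,213) and blade front corners at (243,267) and (221,304). I'll measure its pose.

Run:
```python
from h import *
np.set_printoptions(precision=1,suppress=True)
k=150/400
S=lambda u,v:onz("scene",250+u*k-.3,150+v*k-.3,10)
T=lambda u,v:onz("top",260+(u-400)*k-.3,180+v*k-.3,10)
hole=S(105,222);end=S(91,213);f=(S(243,267)+S(221,304))/2;b=(S(165,232)+S(143,265))/2
ft=(T(500,158)+T(483,205))/2
print("hole",hole,"end",end,"front",f,"top front",ft,"back",b,norm(f-hole),norm(ft-hole),norm(f-b),np.linalg.norm(f-end))
o=r.get_obs();p=o['tcp_pos'];x=o['eef_rot'][:,0];y=o['eef_rot'][:,1]
for g in((f-end)*(30/180)+end,):
    d=g-p;print("handle",g,"tool delta",d@x,d@y,p, norm(x),o['clock'])
```

```text
hole [ 434.9 -147.1   10. ] end [ 425.9 -164.7   10. ] front [490.9   1.5  10. ] top front [487.8  -1.2  10. ] back [459.4 -88.1  10. ] 69.36012262367149 70.06911220333149 70.61461296507922 178.48485185418602
handle [ 436.7 -137.    10. ] tool delta 3.3412818032900016 0.6416429700049783 [ 434.9 -139.9  104.1] 68.53548769432156 12.1
```

Emit:
arm_command([
  [0,0,0.5],
  [0,0,0.5],
  [0,0,0.5],
  [0,0,0.4],
  [0,0,0.14],
  [0,0,0],
  [0,0,0],
  [0,0,0],
  [0,0,0],
  [0,0,0],
], turn=[0,0,0,0,0,0,0,0,0,0], jaw=[80,80,80,80,80,60,40,20,10,10], squeeze=40)

```text
clock: 13.35
tcp_pos: [435.0, -140.4, 2.4]
eef_rot: [[0.366, 0.931, 0.0], [0.931, -0.366, -0.0], [-0.0, 0.0, -1.0]]
contact_force: [-0.7, -0.3, -0.8]
gripper_width: 25.4
finger_force: 0.0
```

Emit:
arm_command([
  [0,0,0],
  [0,0,0],
  [0,0,0],
  [0,0,-0.3],
  [0,0,-0.4],
  [0,0,0],
  [0,0,0],
], turn=[0,0,0,0,0,0,0], jaw=[10,10,10,10,10,10,10])

```text
clock: 14.22
tcp_pos: [434.6, -140.1, 37.0]
eef_rot: [[0.366, 0.931, -0.0], [0.931, -0.366, 0.0], [0.0, -0.0, -1.0]]
contact_force: [0.4, -0.3, -0.8]
gripper_width: 23.4
finger_force: 40.0
```

Run:
```python
from h import *
import cv2
s=r.read_camera("scene")[:,:,::-1]
cv2.imwrite("pics/g4.png",cv2.resize(s[160:320,250:450],(800,600),interpolation=cv2.INTER_CUBIC))
o=r.get_obs();print(o['clock'],o['tcp_pos'],o['contact_force'],o['ft_torque'],o['qpos'],o['gripper_width'])
```

```text
14.275 [ 434.33070539 -139.95747685   36.62370394] [-0.46651924  0.16393899 -0.38098786] [-0.07780342 -0.01540636 -0.0260493 ] [-3.30919282e+01  4.77013217e+00  1.18360444e+02 -3.85793443e-03
  5.69339391e+01 -1.16507824e+01] 23.188178044962118
```

View pics/g4.png

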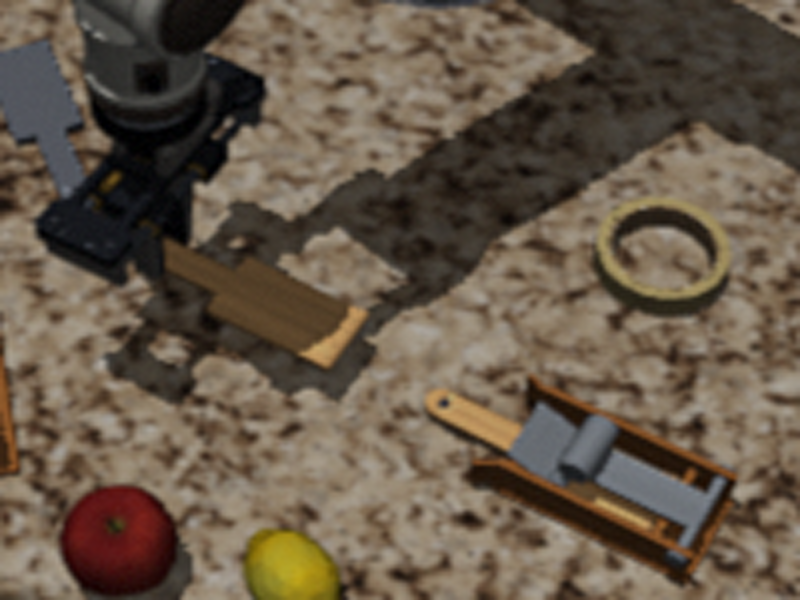

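The paddle is held by the handle and looks roughly level, with front corners at crop (368,310) and (327,368). I'll check its pitch and work out the run-in along the holder axis.

Run:
```python
from h import *
np.set_printoptions(precision=1,suppress=True)
o=r.get_obs();p=o['tcp_pos'];x=o['eef_rot'][:,0];y=o['eef_rot'][:,1]
c=lambda u,v:(250+u/4-.4,160+v/4-.4)
for z in(34,39,44,49,54):
    q=(onz("scene",*c(368,310),z)+onz("scene",*c(327,368),z))/2-p;print(z,q@x,q@y)
ax=np.array([np.cos(np.radians(68.5)),np.sin(np.radians(68.5)),0]);og=np.array([557.7,180.6,0])
for hx in(-260,-215,-100):
    d=og+hx*ax-p;print(hx,"delta tool",d@x,d@y)
W=[onz("scene",*c(*a),40) for a in((534,380),(735,475),(690,577))]
print(W,norm(W[1]-W[0]))
h=[onz("scene",*c(*a),16) for a in((445,402),(515,440))];print("stored hole",h, [((q-og)@ax,(q-og)@np.array([-ax[1],ax[0],0])) for q in h])
```

```text
34 138.1316740276881 -20.87032959879282
39 139.6174963405526 -18.00042633079605
44 141.10331865341706 -15.130523062799323
49 142.5891409662816 -12.260619794802489
54 144.0749632791461 -9.390716526805765
-260 delta tool 83.4638242075316 -2.5701259783006685
-215 delta tool 128.46379807447542 -2.5222430462004213
-100 delta tool 243.4637312899985 -2.399875553055156
[array([480.6, 127.6,  40. ]), array([531.5, 266.3,  40. ]), array([611.5, 240.7,  40. ])] 69.83884799579678
stored hole [array([494. ,  69.7,  16. ]), array([515.9, 120.8,  16. ])] [(np.float64(-126.57530377784899), np.float64(18.629841733289343)), (np.float64(-71.00411615104237), np.float64(16.958688580198505))]
```

Run:
```python
from h import *
np.set_printoptions(precision=1,suppress=True)
o=r.get_obs();p=o['tcp_pos'];x=o['eef_rot'][:,0];y=o['eef_rot'][:,1]
c=lambda u,v:(250+u/4-.4,160+v/3.75-.4)
for z in(34,39,44,49,54):
    q=(onz("scene",*c(368,310),z)+onz("scene",*c(327,368),z))/2-p;print(z,q@x,q@y)
ax=np.array([np.cos(np.radians(68.5)),np.sin(np.radians(68.5)),0]);og=np.array([557.7,180.6,0])
W=[onz("scene",*c(*a),40) for a in((534,380),(735,475),(690,577))]
print(W,norm(W[1]-W[0]))
print([((q-og)@ax,(q-og)@np.array([-ax[1],ax[0],0])) for q in [onz("scene",*c(*a),16) for a in((445,402),(515,440))]])
```

```text
34 147.50124765279168 -4.752683440646111
39 148.9441103670935 -1.95667975831179
44 150.38697308139533 0.8393239240224559
49 151.8298357956971 3.6353276063566624
54 153.2726985099989 6.431331288690877
[array([500.8, 129.6,  40. ]), array([555.3, 267.2,  40. ]), array([638.4, 242.1,  40. ])] 68.3690740844309
[(np.float64(-116.27872346045383), np.float64(-0.28565427686276257)), (np.float64(-60.435451988996704), np.float64(-3.44654013296202))]
```

Emit:
arm_command([
  [0.3,-0.05,0],
  [0.35,0,0],
  [0.35,0,0],
  [0.35,0,0],
  [0.32,0,0],
  [0,0,0.15],
  [0,0,0.16],
  [0,0,0],
  [0,0,0],
], turn=[0,0,0,0,0,0,0,0,0], jaw=[10,10,10,10,10,10,10,10,10])

```text
clock: 15.4
tcp_pos: [462.9, -62.0, 21.6]
eef_rot: [[0.366, 0.931, -0.0], [0.931, -0.366, 0.0], [-0.0, -0.0, -1.0]]
contact_force: [-0.0, 0.2, -0.6]
gripper_width: 23.6
finger_force: 40.0
```

Run:
```python
from h import *
import cv2
s=r.read_camera("scene")[:,:,::-1]; a=r.read_camera("top")[:,:,::-1]
cv2.imwrite("pics/g5.png",np.hstack([cv2.resize(s[200:320,320:440],(400,400),interpolation=cv2.INTER_CUBIC),cv2.resize(a[180:280,190:290],(400,400),interpolation=cv2.INTER_CUBIC)]))
o=r.get_obs();print(o['clock'],o['tcp_pos'],o['contact_force'],o['gripper_width'])
```

```text
15.5 [463.23930679 -62.02384134  21.8960502 ] [-0.4436777  -0.19636866 -0.8908689 ] 23.46697985957355
```

View pics/g5.png

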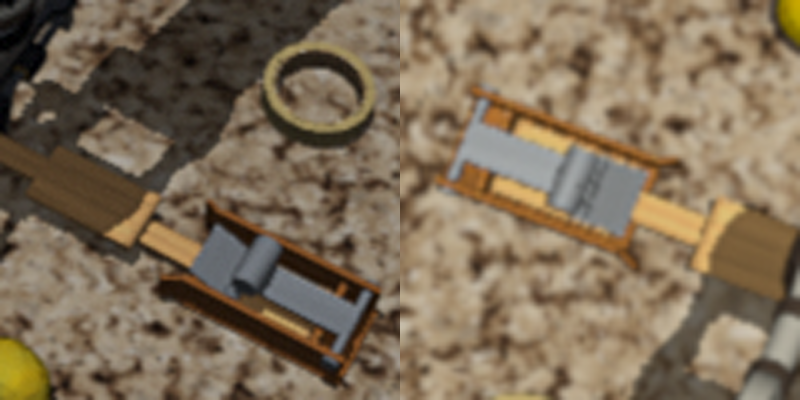

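The paddle front is just ahead of the mouth, above the stored handle. Front corners are at (157,197) and (133,246) in the scene crop, and (717,198) and (693,268) in the top crop. I'll check the lateral offset.

Run:
```python
from h import *
np.set_printoptions(precision=1,suppress=True)
S=lambda u,v:(320+u*.3-.35,200+v*.3-.35)
T=lambda u,v:(190+(u-400)/4-.375,180+v/4-.375)
o=r.get_obs();p=o['tcp_pos'];x=o['eef_rot'][:,0];y=o['eef_rot'][:,1]
def pr(n,q):d=q-p;print(n,(d@x).round(1),(d@y).round(1))
m=lambda a,b:(a+b)/2
for z in (25,29.5):
  pr("front S",m(onz("scene",*S(157,197),z),onz("scene",*S(133,246),z)))
  pr("front T",m(onz("top",*T(717,198),z),onz("top",*T(693,268),z)))
pr("stored handle S",m(onz("scene",*S(150,223),16),onz("scene",*S(141,240),16)))
pr("stored handle S lip",m(onz("scene",*S(206,240),16),onz("scene",*S(193,266),16)))
pr("stored handle T",m(onz("top",*T(706,210),16),onz("top",*T(697,243),16)))
pr("stored handle T lip",m(onz("top",*T(643,192),16),onz("top",*T(634,222),16)))
pr("back T",m(onz("top",*T(475,88),40),onz("top",*T(437,182),40)))
pr("mouth T",m(onz("top",*T(657,164),40),onz("top",*T(625,247),40)))
pr("back S",m(onz("scene",*S(378,292),40),onz("scene",*S(340,380),40)))
pr("hinge ends T",m(onz("top",*T(482,101),32),onz("top",*T(453,177),32)))
pr("foot T",m(onz("top",*T(585,153),30),onz("top",*T(563,210),30)))
```

```text
front S 150.3 -1.2
front T 151.5 -2.6
front S 151.2 1.3
front T 151.0 -2.7
stored handle S 153.3 2.2
stored handle S lip 200.6 -3.0
stored handle T 156.6 1.3
stored handle T lip 204.7 -2.0
back T 342.2 -1.7
mouth T 199.9 -1.2
back S 343.5 10.5
hinge ends T 335.4 -1.2
foot T 252.9 -2.1
```

Emit:
arm_command([
  [0.15,0,0],
  [0.15,0,0],
  [0.15,0,0],
  [0.15,0,0],
  [0.15,0,0],
  [0.15,0,0],
  [0.15,0,0],
  [0.15,0,0],
  [0,0,0],
], turn=[0,0,0,0,0,0,0,0,0], jaw=[10,10,10,10,10,10,10,10,10])

```text
clock: 16.62
tcp_pos: [485.1, -5.3, 21.7]
eef_rot: [[0.365, 0.931, 0.0], [0.931, -0.365, -0.0], [-0.0, 0.0, -1.0]]
contact_force: [0.4, -0.5, -1.6]
gripper_width: 23.5
finger_force: 40.0
```

Emit:
arm_command([
  [0.1,0,0.01],
  [0.1,0,0.01],
  [0.1,0,0.01],
  [0.1,0,0.01],
  [0.1,0,0],
  [0.1,0,0],
  [0,0,0],
], turn=[0,0,0,0,0,0,0], jaw=[10,10,10,10,10,10,10])

```text
clock: 17.5
tcp_pos: [495.7, 21.7, 19.5]
eef_rot: [[0.365, 0.931, -0.001], [0.931, -0.365, -0.001], [-0.001, -0.0, -1.0]]
contact_force: [-0.8, -4.4, -0.4]
gripper_width: 23.2
finger_force: 40.0
```

Emit:
arm_command([
  [0.12,0,0],
  [0.12,0,0],
  [0.12,0,0],
  [0.12,0,0],
  [0.12,0,0],
  [0.12,0,0],
  [0.12,0,0],
  [0.12,0,0],
  [0.12,0,0],
  [0,0,0],
], turn=[0,0,0,0,0,0,0,0,0,0], jaw=[10,10,10,10,10,10,10,10,10,10])

```text
clock: 18.75
tcp_pos: [516.0, 73.3, 19.7]
eef_rot: [[0.365, 0.931, 0.001], [0.931, -0.365, 0.001], [0.001, 0.0, -1.0]]
contact_force: [0.5, 1.2, -1.8]
gripper_width: 23.2
finger_force: 40.0
```

Emit:
arm_command([
  [0.06,0,0],
  [0.06,0,0],
  [0.06,0,0],
  [0,0,0],
], turn=[0,0,0,0], jaw=[10,10,10,10])

```text
clock: 19.25
tcp_pos: [519.1, 81.1, 19.7]
eef_rot: [[0.366, 0.931, 0.0], [0.931, -0.366, 0.0], [0.0, 0.0, -1.0]]
contact_force: [-0.5, -1.3, -2.7]
gripper_width: 23.4
finger_force: 40.0
```

Emit:
arm_command([
  [0.05,0,0],
  [0.05,0,0],
  [0,0,0],
], turn=[0,0,0], jaw=[10,10,10])

```text
clock: 19.62
tcp_pos: [520.9, 85.7, 19.7]
eef_rot: [[0.365, 0.931, 0.0], [0.931, -0.365, 0.0], [0.0, 0.0, -1.0]]
contact_force: [-0.4, -0.9, -2.4]
gripper_width: 23.6
finger_force: 40.0
```

Emit:
arm_command([
  [0.04,0,0],
  [0,0,0],
], turn=[0,0], jaw=[10,10])

```text
clock: 19.88
tcp_pos: [521.1, 86.5, 19.5]
eef_rot: [[0.365, 0.931, -0.001], [0.931, -0.365, -0.002], [-0.002, -0.001, -1.0]]
contact_force: [-2.2, -6.3, -1.9]
gripper_width: 23.4
finger_force: 40.0
```

Emit:
arm_command([
  [0.04,0,0],
  [0,0,0],
], turn=[0,0], jaw=[10,10])

```text
clock: 20.12
tcp_pos: [521.0, 86.6, 19.2]
eef_rot: [[0.364, 0.931, -0.003], [0.931, -0.364, -0.005], [-0.006, -0.001, -1.0]]
contact_force: [-3.9, -12.5, -0.9]
gripper_width: 23.4
finger_force: 40.0
```

The axial force rose right where the stop was expected, so the paddle is home. I'll release and withdraw.

Emit:
arm_command([
  [0,0,0],
  [0,0,0],
  [0,0,0],
  [0,0,0],
  [0,0,-0.4],
  [0,0,-0.6],
  [-0.5,0,-0.6],
  [-0.8,0,-0.6],
  [-0.8,0,0],
  [-0.8,0,0],
], turn=[0,0,0,0,0,0,0,0,0,0], jaw=[40,50,50,50,50,50,50,50,50,50])

```text
clock: 21.38
tcp_pos: [469.2, -46.9, 130.4]
eef_rot: [[0.365, 0.931, 0.002], [0.931, -0.365, -0.0], [0.0, 0.002, -1.0]]
contact_force: [-0.8, 0.2, -0.2]
gripper_width: 46.4
finger_force: 0.0
```

Emit:
arm_command([
  [-0.8,0,0],
  [-0.8,0,0],
  [-0.8,0,0],
  [0,0,0],
], turn=[0,0,0,0], jaw=[50,50,50,50])

```text
clock: 21.88
tcp_pos: [425.0, -159.3, 130.0]
eef_rot: [[0.369, 0.929, 0.001], [0.929, -0.369, -0.001], [-0.0, 0.001, -1.0]]
contact_force: [0.5, 0.1, -0.1]
gripper_width: 46.1
finger_force: 0.0
```

Run:
```python
from h import *
import cv2
s=r.read_camera("scene")[:,:,::-1]; a=r.read_camera("top")[:,:,::-1]
cv2.imwrite("pics/g6.png",np.hstack([cv2.resize(s[230:320,345:445],(400,360),interpolation=cv2.INTER_CUBIC),cv2.resize(a[185:275,190:290],(400,360),interpolation=cv2.INTER_CUBIC)]))
o=r.get_obs();print(o['clock'],o['tcp_pos'],o['contact_force'],o['gripper_width'])
```

```text
21.975 [ 425.49945741 -157.28242299  129.72260991] [ 0.48244135  0.32378684 -0.11476642] 45.96054182891025
```

View pics/g6.png

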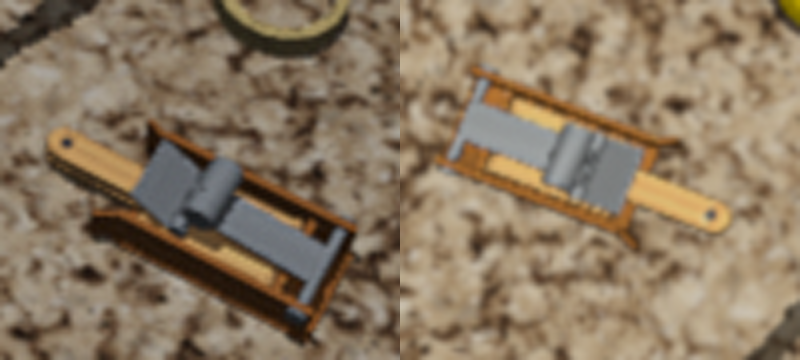

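The new handle lies directly above the stored one, hole at top crop (711,215). That matches the stored paddle's hole at the start to within about 1 mm, and the arm rests on the blade. I'm handing in.

```bash
python3 -c "
from rig import r
print(r.close_job())"
```

```text
the job is handed in; nothing more can be done
None
```

The paddle is in the holder, flat on the stored one and home against the back stop with the arm resting on it; I handed the job in at about 22 s, with no verdict returned, and saw nothing else disturbed.

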